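# Slide the chopping board out over the food pan

### The job

The green chopping board with the cut carrot lies on the steel riser, and an empty steel pan stands against one end of the riser. Push the board along the riser with the fingertips, without gripping or lifting it, until its end sticks out 5 cm past the riser's edge over that pan, square to the edge, ready for the carrot to be scraped down into the pan. Keep the carrot pieces on the board and leave the pan, the basket of limes, the jar and the shaker where they stand, then take the hand away.

Things in the scene. Friction and masses are not known exactly. Their poses are not given: they have to be found in the camera images.
- riser: Stainless steel bench riser, fixed to the counter: flat deck 320 mm along its x by 400 mm along its y, deck surface 90 mm above its origin. Origin under the centre of the deck, on the counter (z = 0); z up. Its two end edges lie at its y = +200 mm and y = -200 mm; the pan stands off one of them, the basket off the other.
- board: Green plastic chopping board, loose, 150 mm along its x by 220 mm along its y, 10 mm thick, about 0.3 kg, flat on the riser's deck. Origin at the centre of its underside; z up. Its long direction (y) starts within about 15 degrees of the riser's y, the whole board on the deck.
- board_left_end (a point): Middle of the board's short end at its y = +110 mm, at half thickness.
- board_right_end (a point): Middle of the board's short end at its y = -110 mm, at half thickness.
- carrot0: Orange carrot round, loose, lying flat on the board: 32 mm diameter, 12 mm thick, 10 g. Origin at the centre of its underside.
- carrot1: Second carrot round, same as the first.
- carrot2: Third carrot round, same as the first.
- pan: Empty stainless food pan, loose on the counter beside one end of the riser (either end): 265 mm along its x by 162 mm along its y over the rim, 65 mm high, so its rim is 25 mm below the riser's deck. Origin at the centre of its underside; axes parallel to the riser's. The gap from rim to riser edge is 8 to 16 mm.
- basket: Blue plastic basket filled with green limes, loose on the counter beside the other end of the riser: 265 mm along its x by 162 mm along its y, 57 mm high. Origin at the centre of its underside. A bystander.
- jar: Small amber jar with a red cap, loose, 38 mm diameter, 65 mm tall, standing at a far corner of the riser's deck. Origin at the centre of its underside. A bystander.
- shaker: Small metal shaker, loose, 38 mm diameter, 71 mm tall, standing at the other far corner of the riser's deck. Origin at the centre of its underside. A bystander.

How it is judged:
By the outcome, as a careful person would: the job done as asked, in the order asked, and still so for the second after the job is handed in, with the robot touching nothing.
It also fails if it takes over 43 s, if anything falls off the work surface, if the arm or the gripper's body presses on something with over 40 N, if the wrist force passes 120 N, or if a joint passes its speed limit or range.

### The arm

A 7-joint arm with a two-finger parallel gripper is mounted at the origin on the work surface. World frame = base frame: x ahead of the robot, y to its left, z up, the work surface at z = 0. Lengths are in m, angles in rad, forces in N, time in s.
With the tool pointing down it reaches from about 0.4 to 0.875 m from the base axis. Payload 19.3 kg.
Tool frame: the origin (TCP) lies on the centre line of the jaws, within the pads' length; the fingertips stand 14 mm ahead of it and the grasp point (between the pads) lies 5 mm behind it; y points along the fingers, x is the direction in which the jaws open and shut, and the axes are right-handed (so a half turn about y gives the same grasp; the last joint's range is limited). The gripper opens to 85 mm and grips with 20 to 120 N. Pads are 22 mm wide; open, the fingers measure 114 mm over their backs; the gripper's body (76 mm by 85 mm) begins 54 mm behind the grasp point. The pads swing forward as they close: fully open they stand 13 mm farther back than shut.
Start: joints at [-1.323, 0.521, -0.036, 1.599, 0.021, 1.021, -0.113], TCP at [0.195, 0.594, 0.245] pointing down, gripper open.
Joint ranges: [-2.91, 2.91], [-0.3, 2.13], [-1.5, 1.42], [0.17, 2.43], [-1.26, 4.41], [0.16, 1.93], [-2.52, 2.52]. Speed limits (rad/s): [1.89, 1.89, 2.39, 2.39, 3.01, 3.01, 3.01].

### API

Orientations are given as [roll, pitch, yaw] about the fixed x, y, z axes, in that order (R = Rz(yaw) Ry(pitch) Rx(roll)).
In Python, from workcell import monitor, grab_frame, workorder gives the robot as it stands.
- The arm moves only by the tool drive_tool, never from a script. Its argument "steps" is one flat list of numbers, 5 for each row, row after row: the finger opening in mm, from 0 to 85.4, then the shift along the world's x, y, z in mm, then the turn about the world's z in degrees. In form: [fingers, tx, ty, tz, twist, fingers, tx, ty, tz, twist, ...]. A call has exactly 5 rows; each row shifts and turns the commanded pose from where the row before left it; what a row does not reach is not made up. A row lasts 1/12 s, in which the tool goes at most 41.7 mm and 7.16 degrees, less where a joint would pass 70% of its speed; a pose out of reach is approached as far as the arm can. A call is refused whole if a number of a shift passes 41.7 or a number of a turn 7.16, either way. A call with a gripper value outside its range is refused whole. The fingers move at their own pace and stop on an object; "grip_force" is the grip in N (left out, the last holds). Time passes only in rows, so rows that do not move let the fingers close, or fill a call up. It gives the time, the measured TCP pose, the force and the opening at its end, in the units of the state.
- monitor.observe(): the state, without advancing time (a new reading comes with each control period).
- grab_frame(name): name is "side" or "top" or "wrist"; returns a dict with "frame" (420x560x3 uint8, red, green, blue), "vertical_fov" (degrees; the focal length in pixels is half the picture's height over the tangent of half this angle, whatever the lens; pixels are square), "cx", "cy" (the principal point, pixels), "k1" (the pictures are not rectified: a ray, as slopes to the right and down, at radius r is drawn at 1 + k1 r^2 times it, then the intrinsics apply), "xyz" and "orientation" of the camera in the world. Camera axes: x right, y down, z forward; pixel columns grow to the right and rows downward; lengths in m; the calibration is good to about 2 mm. A picture is of the moment at which its call begins. There is no depth.
- workorder.job_done(): hands the job in, once; it reports no verdict.
The state is a dict: "clock": time; "qpos": joint angles; "qd": joint speeds; "joint_efforts": joint torques, N m; "position": TCP position; "tool_rot": TCP orientation; "force": force on the tool from outside, world axes, zero at the start; "moment": the same for the moment, N m; "grip_width": finger opening in m.
Only numpy, scipy, OpenCV 4.12 (cv2) and the standard library are available. Lean on these libraries where they do the work, as an engineer would, in place of code of your own. Each camera call takes 0.05 s, during which the arm holds its last target. There are 200 camera calls.

## Working session

There is one attempt and no reset: what is moved stays moved. The work goes in short steps, Python scripts to look and compute and a tool call to move; the robot and the scene stay as the last step left them, time stands still between calls to the robot, and variables do not carry over. Pictures are saved under pics/ and viewed, about 8 in all and at most 12, crops included, and the job is handed in when it is done.

Besides the shell and the picture viewer there is one more tool, called as a command line: name --argument value ..., lists and objects as JSON in quotes. drive_tool: Moves the arm, as the interface text tells. Its arguments: {"type":"object","properties":{"steps":{"type":"array"},"grip_force":{"type":"number"}},"required":["steps"]}

```bash
mkdir -p pics; ls
cat > h.py <<'E'
import numpy as np, cv2
from scipy.spatial.transform import Rotation as R
from workcell import monitor, grab_frame, workorder
def cam(f):
    h,w=f["frame"].shape[:2]; fl=h/2/np.tan(np.radians(f["vertical_fov"])/2)
    return fl,f["cx"],f["cy"],f["k1"],np.array(f["xyz"]),R.from_euler("xyz",f["orientation"]).as_matrix()
def rays(f,px):
    fl,cx,cy,k1,c,M=cam(f); px=np.atleast_2d(px).astype(float)
    d=(px-[cx,cy])/fl; s=d.copy()
    for _ in range(30): s=d/(1+k1*(s**2).sum(1,keepdims=True))
    return c,np.c_[s,np.ones(len(s))]@M.T
def onplane(f,px,z):
    c,d=rays(f,px); return c+d*((z-c[2])/d[:,2])[:,None]
def proj(f,P):
    fl,cx,cy,k1,c,M=cam(f); q=(np.atleast_2d(P)-c)@M; s=q[:,:2]/q[:,2:]
    return s*(1+k1*(s**2).sum(1,keepdims=True))*fl+[cx,cy]
def save(f,n): cv2.imwrite(f"pics/{n}.png",f["frame"][...,::-1])
E
python3 - <<'E'
from h import *
import pickle
for n in ("top","side"):
    f=grab_frame(n); save(f,n+"0"); pickle.dump(f,open(n+"0.pkl","wb"))
    print({k:v for k,v in f.items() if k!="frame"})
print(monitor.observe())
E
```

```text
pics
{'vertical_fov': 55.802987437903866, 'cx': 280.5909681056563, 'cy': 200.06654301366098, 'k1': -0.10630452774084437, 'xyz': array([0.54508883, 0.01626629, 0.98886497]), 'orientation': array([-3.07122791e+00, -1.20927477e-03, -1.55981822e+00])}
{'vertical_fov': 56.89809796258393, 'cx': 273.95270024179985, 'cy': 211.12015033649482, 'k1': -0.047208258971060485, 'xyz': array([0.32471841, 0.52005861, 0.52742166]), 'orientation': array([-2.23467887,  0.00935082, -2.6845824 ])}
{'clock': 0.1, 'qpos': array([-1.32325372,  0.52195328, -0.03630542,  1.59991969,  0.0212104 ,
        1.02109321, -0.11277668]), 'qd': array([-3.60238200e-04, -9.72854189e-04, -9.94373562e-05, -1.41082651e-03,
       -1.01885538e-03, -1.15361215e-03, -1.15302398e-03]), 'joint_efforts': array([ 3.39711311e-03, -9.28483343e+01,  1.98344707e+00, -3.70533085e+01,
        1.81019231e-02,  5.16268614e-03,  2.34617130e-05]), 'position': array([0.19522445, 0.59344296, 0.24479544]), 'tool_rot': array([-1.57088406e+00,  9.84481697e-04,  1.25305180e+00]), 'force': array([ 0.5060796 , -0.39691209, -0.12239272]), 'moment': array([-0.08709414, -0.04085464,  0.02989556]), 'grip_width': 0.08535637386796449}
```

View pics/top0.png

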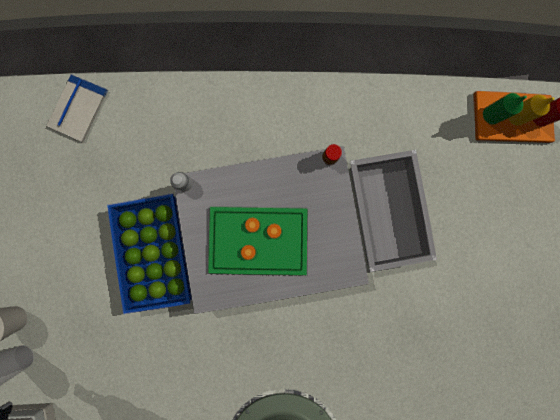

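View pics/side0.png

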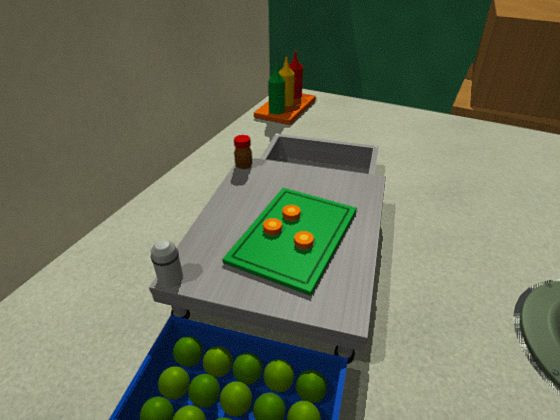

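The top view shows the riser tilted, with the pan off its right (-y) end and its edge running about (344,148)–(369,288). The board spans about (208,208)–(307,274), the basket is on the left, the shaker at (180,180) and the jar at (333,154). The side view confirms this layout.

```bash
cat >> h.py <<'E'
def board(f,z=0.10):
    hsv=cv2.cvtColor(f["frame"],cv2.COLOR_RGB2HSV)
    m=cv2.inRange(hsv,(55,130,40),(85,255,255))
    m=cv2.morphologyEx(m,cv2.MORPH_OPEN,np.ones((3,3)))
    c=max(cv2.findContours(m,cv2.RETR_EXTERNAL,cv2.CHAIN_APPROX_NONE)[0],key=cv2.contourArea)
    P=onplane(f,c[:,0],z)[:,:2]
    (x,y),(w,h),a=cv2.minAreaRect((P*1000).astype(np.float32))
    return cv2.boxPoints(((x,y),(w,h),a)),(x,y),(w,h),a
def carrots(f,z=0.112):
    hsv=cv2.cvtColor(f["frame"],cv2.COLOR_RGB2HSV)
    m=cv2.inRange(hsv,(5,150,120),(20,255,255))
    n,l,s,c=cv2.connectedComponentsWithStats(m)
    i=[k for k in range(1,n) if 60<s[k,4]<1500]
    return onplane(f,c[i],z)[:,:2]*1000,s[i,4]
E
python3 - <<'E'
from h import *
import pickle
np.set_printoptions(precision=1,suppress=True)
for n in ("top","side"):
    f=pickle.load(open(n+"0.pkl","rb")); print(n,board(f),*carrots(f))
    g=cv2.cvtColor(f["frame"],cv2.COLOR_RGB2GRAY)
    L=cv2.createLineSegmentDetector().detect(g)[0][:,0]
    for l in L:
        if np.hypot(l[2]-l[0],l[3]-l[1])>35:
            W=onplane(f,l.reshape(2,2),0.09)[:,:2]*1000
            d=W[1]-W[0]
            if (W[:,0].min()>200 and W[:,0].max()<900 and abs(W[:,1]).max()<350): print(l,W.ravel(),"ang %.2f"%(np.degrees(np.arctan2(d[1],d[0]))%180), "len %.0f"%np.hypot(*d))
f=pickle.load(open("top0.pkl","rb"))
a=cv2.resize(f["frame"][130:330,140:460],None,fx=2.5,fy=2.5,interpolation=cv2.INTER_CUBIC); cv2.imwrite("pics/crop.png",a[...,::-1])
E
```

```text
top (array([[441.7, -42.5],
       [589.9, -43.3],
       [591. , 175.5],
       [442.9, 176.3]], dtype=float32), (516.3613891601562, 66.48049926757812), (218.7771759033203, 148.17250061035156), 89.69029235839844) [[ 853.8 -469.4]
 [ 864.3 -569.9]
 [ 768.1 -568.9]
 [ 552.2   78.8]
 [ 539.4   30.3]
 [ 492.2   86.8]] [340  70 552 156 158 157]
[174.8 194.3 193.5 310.8] [619.  258.4 355.7 209.9] ang 10.44 len 268
[350.9 165.8 370.4 273.4] [ 689.1 -144.6  444.3 -189.2] ang 10.32 len 249
[356.9 164.4 410.8 155.4] [ 692.6 -158.5  715.8 -285.3] ang 100.38 len 129
[411.5 156.7 430.  253.2] [ 712.7 -286.9  490.1 -327.9] ang 10.42 len 226
[429.2 254.5 375.5 264.8] [ 487.1 -325.9  463.7 -200.8] ang 100.60 len 127
[373.4 259.5 356.2 165.5] [ 475.6 -196.1  689.9 -157. ] ang 10.34 len 218
[366.2 270.7 348.1 170.4] [ 450.2 -179.7  678.3 -138.1] ang 10.35 len 232
[397.8 255.7 386.3 192. ] [ 484.4 -252.3  629.7 -226.3] ang 10.14 len 148
[278.1 275.3 233.1 274.7] [438.7  19.6 438.7 121. ] ang 90.01 len 101
[205.  273.1 206.1 209.4] [441.1 184.9 585.4 185.3] ang 0.18 len 144
[299.7 266.9 300.3 215.6] [4
[... 2442 characters left out ...]
.  210.4 307.3 283.9] [451.8 -41.  453.5 155.6] ang 89.51 len 197
[282.9 187.8 354.3 207.3] [592.2 -54.8 445.9 -54.4] ang 179.85 len 146
[305.5 280.6 345.5 210.5] [458.5 150.6 457.5 -37.9] ang 89.71 len 189
[235.5 255.9 304.7 281. ] [579.3 150.8 459.3 152. ] ang 179.44 len 120
[291.8 279.5 230.9 257.3] [477.7 157.6 584.3 156.8] ang 179.56 len 107
[261.1 222.5 234.6 254.5] [581.3  59.1 582.3 148.9] ang 89.38 len 90
[189.3 319.6 331.9 354.4] [573.4 284.2 381.7 249.5] ang 10.27 len 195
[177.1 244.9 225.1 176.2] [679.9 170.9 718.7 -42. ] ang 100.33 len 216
[395.1 204.3 387.3 319.4] [379.3 -96.1 331.8 167.5] ang 100.22 len 268
[344.5 209.  286.6 192.8] [460.6 -41.6 578.4 -42.5] ang 179.60 len 118
```

View pics/crop.png

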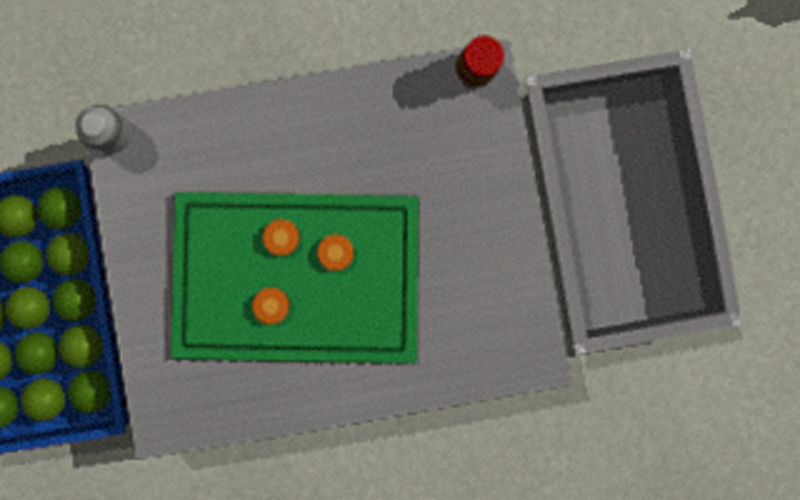

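The riser's deck edge at the pan is at u ≈ 258.5 mm along u = (0.18, -0.984). The two views agree to 1 mm, and the deck length checks at 399 mm. The board must go about 171 mm along u and turn about +10.6°. The open jaws, set parallel to the edge and pushing the +y end, will square it. First I travel to a point behind the board.

drive_tool --steps '[85, 20, -25, 0, -4.1, 85, 20, -25, 0, -4.1, 85, 20, -25, 0, -4.1, 85, 20, -25, 0, -4.1, 85, 20, -25, 0, -4.1]'

```text
clock: 0.52
position: [0.296, 0.4673, 0.2451]
tool_rot: [-1.571, 0.0, 0.892]
force: [0.4, 0.8, -1.4]
grip_width: 0.0848
```

drive_tool --steps '[85, 20, -25, 0, -4.1, 85, 20, -25, 0, -4.1, 85, 20, -25, 0, -4.1, 85, 20, -25, 0, -4.1, 85, 20, -25, 0, -4.1]'

```text
clock: 0.93
position: [0.396, 0.3422, 0.2452]
tool_rot: [-1.571, 0.0, 0.534]
force: [1.3, 0.4, 0.0]
grip_width: 0.0854
```

drive_tool --steps '[85, 20, -25, 0, -4.1, 85, 20, -25, 0, -4.1, 85, 20, -25, 0, -4.1, 85, 20, -25, 0, -4.1, 85, 20, -25, 0, -4.1]'

```text
clock: 1.35
position: [0.496, 0.2173, 0.2452]
tool_rot: [-1.571, 0.0, 0.176]
force: [0.5, 1.3, -0.3]
grip_width: 0.0851
```

drive_tool --steps '[85, -2, 0, -25, 0.3, 85, 0, 0, -25, 0, 85, 0, 0, -25, 0, 85, 0, 0, -25, 0, 85, 0, 0, -20, 0]'

```text
clock: 1.77
position: [0.4928, 0.2184, 0.1234]
tool_rot: [-1.571, 0.001, 0.185]
force: [-0.2, 0.5, -0.3]
grip_width: 0.0851
```

Run:
```python
from h import *
f=grab_frame("side"); save(f,"s1")
f2=grab_frame("wrist"); save(f2,"w1")
cv2.imwrite("pics/c1.png",cv2.resize(np.hstack([f["frame"],f2["frame"]])[...,::-1],(800,300)) )
o=monitor.observe(); print(o["position"],o["tool_rot"],o["force"])
```

```text
[0.49182126 0.21792429 0.12266526] [-1.57256191  0.00460695  0.18482264] [-0.78610447  0.23208208  0.13001433]
```

View pics/c1.png

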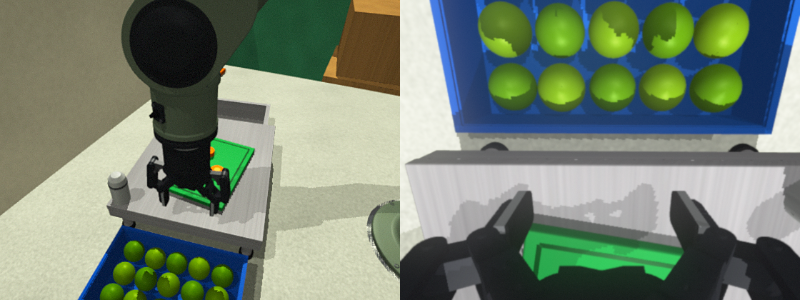

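The side view shows the hand behind the board's end, clear of the shaker. The wrist view shows the fingers between the board and the deck's basket-side edge. Next I descend gently until the fingertips touch the deck.

drive_tool --steps '[85, 0, 0, -3, 0, 85, 0, 0, -3, 0, 85, 0, 0, -3, 0, 85, 0, 0, -2, 0, 85, 0, 0, 0, 0]'

```text
clock: 2.28
position: [0.4934, 0.2188, 0.1145]
tool_rot: [-1.571, -0.0, 0.185]
force: [0.3, -0.2, 0.4]
grip_width: 0.0853
```

Run:
```python
from h import *
for i in range(2):
    f=grab_frame("wrist"); o=monitor.observe(); print(o["position"],o["tool_rot"],o["force"],o["qd"].max())
T=o["position"]; j=R.from_euler("xyz",o["tool_rot"]).as_matrix()
P=[T+j[:,0]*s*.043+j[:,1]*d+j[:,2]*w for s in(-1,1) for d in(.001,.014) for w in (-.011,.011)]
im=f["frame"].copy()
for p in proj(f,P): cv2.circle(im,tuple(int(v) for v in p),3,(255,0,0),-1)
cv2.imwrite("pics/w2.png",im[...,::-1])
```

```text
[0.49339559 0.21879273 0.11459746] [-1.57057338e+00 -3.24730332e-04  1.84811278e-01] [-0.28033123  0.02529133  0.24858923] 0.002703236546456302
[0.49343152 0.21876234 0.1146139 ] [-1.57060222e+00 -3.96617715e-04  1.84789993e-01] [ 0.06374006  0.72638189 -0.12233569] 0.001632400775377959
```

View pics/w2.png

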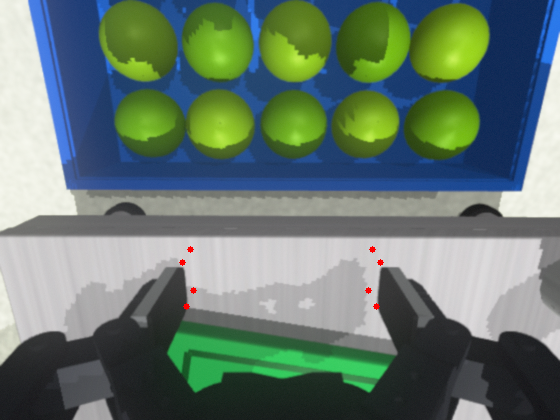

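The wrist view shows the open fingertips at about (183,263) and (380,263). These match the projected points 1 mm ahead of the TCP, so TCP z ≈ 95 mm puts the tips at mid-thickness of the board.

drive_tool --steps '[85, 0, 0, -5, 0, 85, 0, 0, -5, 0, 85, 0, 0, -5, 0, 85, 0, 0, -4, 0, 85, 0, 0, 0, 0]'

```text
clock: 2.8
position: [0.4929, 0.2185, 0.0943]
tool_rot: [-1.571, 0.001, 0.185]
force: [0.1, -0.1, -0.6]
grip_width: 0.085
```

drive_tool --steps '[85, 0, 0, -1, -0.2, 85, 0, 0, -1, 0, 85, 0, 0, -1, 0, 85, 0, 0, 0, 0, 85, 0, 0, 0, 0]'

```text
clock: 3.22
position: [0.4933, 0.2187, 0.0923]
tool_rot: [-1.571, -0.0, 0.181]
force: [0.2, 0.3, -1.1]
grip_width: 0.0849
```

drive_tool --steps '[85, 0.9, -4.9, 1, 0, 85, 0.9, -4.9, 1, 0, 85, 0.9, -4.9, 0, 0, 85, 0.7, -3.9, 0, 0, 85, 0.7, -3.9, 0, 0]'

```text
clock: 3.63
position: [0.4976, 0.1955, 0.0944]
tool_rot: [-1.571, -0.0, 0.181]
force: [-0.1, 0.1, 0.2]
grip_width: 0.0848
```

drive_tool --steps '[85, 0.5, -3, 0, 0, 85, 0.5, -3, 0, 0, 85, 0.6, -3, 0, 0, 85, 0.5, -3, 0, 0, 85, 0.6, -3, 0, 0]'

```text
clock: 4.05
position: [0.5001, 0.1811, 0.0943]
tool_rot: [-1.571, 0.0, 0.181]
force: [-1.3, 2.3, 0.9]
grip_width: 0.0851
```

drive_tool --steps '[85, 0.6, -3, 0, 0, 85, 0.5, -3, 0, 0, 85, 0.6, -3, 0, 0, 85, 0.5, -3, 0, 0, 85, 0.6, -3, 0, 0]'

```text
clock: 4.47
position: [0.5029, 0.1659, 0.0943]
tool_rot: [-1.571, 0.0, 0.181]
force: [-1.2, 1.6, 0.8]
grip_width: 0.085
```

```bash
cat > m.py <<'E'
from h import *
import sys
np.set_printoptions(precision=1,suppress=True)
a=np.radians(10.35); u=np.array([np.sin(a),-np.cos(a)]); e=np.array([np.cos(a),np.sin(a)])
f=grab_frame("top"); save(f,sys.argv[1]); o=monitor.observe()
B,c,wh,an=board(f); print("corners UL",B@np.c_[u,e],"centre",np.dot(c,u),np.dot(c,e),wh,an)
t=o["position"][:2]*1000; print("tcp UL",t@u,t@e,o["position"][2],"yaw",np.degrees(o["tool_rot"][2]),"F",o["force"])
C=carrots(f)[0]; print("carrots UL",C@np.c_[u,e]-np.array([np.dot(c,u),np.dot(c,e)]))
g=cv2.cvtColor(f["frame"],cv2.COLOR_RGB2GRAY); hsv=cv2.cvtColor(f["frame"],cv2.COLOR_RGB2HSV)
for l in cv2.createLineSegmentDetector().detect(g)[0][:,0]:
    W=onplane(f,l.reshape(2,2),0.1)[:,:2]*1000; d=W[1]-W[0]; Q=W@np.c_[u,e]
    if np.hypot(*d)>50 and Q[:,0].min()>-110 and Q[:,0].max()<325 and Q[:,1].min()>420 and Q[:,1].max()<630:
        print("line UL",Q.ravel(),"rel ang %.2f"%((np.degrees(np.arctan2(d[1],d[0]))-10.35)%90))
E
python3 m.py t1
```

```text
corners UL [[-64.2 467.1]
 [152.6 440.1]
 [170.9 587. ]
 [-45.8 614.1]] centre 53.38402040782215 527.0977109473218 (148.06927490234375, 218.46780395507812) 3.242250919342041
tcp UL -72.14635882088608 524.6017602664194 0.09430529018003231 yaw 10.3540675884981 F [-1.2  0.   0.8]
carrots UL [[561.5 228.3]
 [662.3 220.8]
 [643.9 126.3]
 [ -7.9  37.1]
 [ 38.7  18.4]
 [-23.2 -22.1]]
line UL [-93.8 534.6 -86.1 593. ] rel ang 82.43
line UL [-82.9 450.7 -92.6 538.7] rel ang 6.28
line UL [161.1 576.5 145.4 454.3] rel ang 82.69
line UL [139.9 458.2 154.6 571.9] rel ang 82.63
line UL [173.1 582.9 154.7 444.3] rel ang 82.44
line UL [-46.  479.5 136.8 456.9] rel ang 82.94
line UL [-47.  612.9 168.2 585. ] rel ang 82.63
line UL [ -7.2 457.4 -59.8 464.9] rel ang 81.85
line UL [-105.7  428.9 -104.2  533.3] rel ang 89.18
line UL [138.7 450.3 -49.7 474.3] rel ang 82.75
line UL [-52.3 496.6 -39.5 602.2] rel ang 83.11
line UL [152.1 575.5 -29.3 598.7] rel ang 82.73
line UL [-37.6 556.4 -46.9 498.6] rel ang 80.85
line UL [283.9 618.8 283.9 435.5] rel ang 90.00
```

drive_tool --steps '[85, 0.6, -3, 0, 0, 85, 0.5, -3, 0, 0, 85, 0.6, -3, 0, 0, 85, 0.5, -3, 0, 0, 85, 0.6, -3, 0, 0]'

```text
clock: 4.93
position: [0.5057, 0.1509, 0.0943]
tool_rot: [-1.571, 0.0, 0.181]
force: [-0.3, 2.6, 0.9]
grip_width: 0.0847
```

drive_tool --steps '[85, 0.6, -3, 0, 0, 85, 0.5, -3, 0, 0, 85, 0.6, -3, 0, 0, 85, 0.5, -3, 0, 0, 85, 0.6, -3, 0, 0]'

```text
clock: 5.35
position: [0.5086, 0.1359, 0.0943]
tool_rot: [-1.571, -0.0, 0.181]
force: [-2.1, 0.9, 0.2]
grip_width: 0.0847
```

drive_tool --steps '[85, 0.6, -3, 0, 0, 85, 0.5, -3, 0, 0, 85, 0.6, -3, 0, 0, 85, 0.5, -3, 0, 0, 85, 0.6, -3, 0, 0]'

```text
clock: 5.77
position: [0.5113, 0.1209, 0.0943]
tool_rot: [-1.571, 0.0, 0.181]
force: [-0.7, 1.8, 0.7]
grip_width: 0.0853
```

```bash
python3 m.py t2
```

```text
corners UL [[-17.  467.4]
 [201.3 465.9]
 [202.4 613.8]
 [-15.9 615.4]] centre 92.68728247899324 540.6231734642975 (147.98446655273438, 218.29998779296875) 9.94012451171875
tcp UL -26.359468362969487 524.7772654447848 0.09432670343053033 yaw 10.355706744296215 F [-0.7 -0.4  0.2]
carrots UL [[522.2 214.7]
 [622.9 207.4]
 [604.1 112.8]
 [-12.   35.6]
 [ 36.3  22.8]
 [-20.5 -24.7]]
line UL [  6.2 478.6 -13.6 425.6] rel ang 69.52
line UL [-20.1 485.3  -7.5 588.2] rel ang 83.01
line UL [186.9 483.9 188.1 597.7] rel ang 89.35
line UL [199.5 609.7 198.4 464.1] rel ang 89.57
line UL [-39.7 593.7 -61.  492.4] rel ang 78.12
line UL [192.  463.3  93.2 464.7] rel ang 89.19
line UL [185.1 600.4  99.  601. ] rel ang 89.57
line UL [ 13.6 482.1 183.4 480.4] rel ang 89.42
line UL [-27.5 422.1 -25.3 484. ] rel ang 87.89
line UL [ -6.3 613.5 199.1 611.4] rel ang 89.41
line UL [ 96.7 601.1   2.5 601.8] rel ang 89.55
line UL [185.6 474.4  12.7 475.8] rel ang 89.52
line UL [ 86.9 464.1  30.6 465.9] rel ang 88.23
line UL [284.  618.8 284.1 435.5] rel ang 0.00
line UL [-56.2 486.  -32.1 437.7] rel ang 26.51
```

Now within 0.5° of square. I'll check the jar's clearance and the pan's lateral extent before going on.

Run:
```python
from h import *
import pickle
np.set_printoptions(precision=1,suppress=True)
a=np.radians(10.35); U=np.array([[np.sin(a),np.cos(a)],[-np.cos(a),np.sin(a)]])
f=pickle.load(open("top0.pkl","rb"))
hsv=cv2.cvtColor(f["frame"],cv2.COLOR_RGB2HSV)
m=cv2.inRange(hsv,(0,150,60),(8,255,255))|cv2.inRange(hsv,(170,150,60),(180,255,255)); m[:,:300]=0;m[:,370:]=0
y,x=np.nonzero(m); print("jar UL",onplane(f,[[x.mean(),y.mean()]],.155)[:,:2]*1000@U)
print("pan rim corners UL",onplane(f,[[352,164],[415,152],[436,258],[374,269]],.065)[:,:2]*1000@U)
```

```text
jar UL [[220.7 679.4]]
pan rim corners UL [[274.6 658.8]
 [430.2 662.4]
 [432.1 406.3]
 [281.3 407.8]]
```

drive_tool --steps '[85, 0.6, -3, 0, 0, 85, 0.5, -3, 0, 0, 85, 0.6, -3, 0, 0, 85, 0.5, -3, 0, 0, 85, 0.6, -3, 0, 0]'

```text
clock: 6.23
position: [0.5142, 0.1058, 0.0943]
tool_rot: [-1.571, -0.0, 0.181]
force: [0.5, 2.0, 0.1]
grip_width: 0.0852
```

drive_tool --steps '[85, 0.6, -3, 0, 0, 85, 0.5, -3, 0, 0, 85, 0.6, -3, 0, 0, 85, 0.5, -3, 0, 0, 85, 0.6, -3, 0, 0]'

```text
clock: 6.65
position: [0.517, 0.0909, 0.0943]
tool_rot: [-1.571, 0.0, 0.181]
force: [-0.2, 1.9, 0.1]
grip_width: 0.0852
```

```bash
python3 m.py t3
```

```text
corners UL [[ 13.5 467.4]
 [231.9 467.8]
 [231.7 616. ]
 [ 13.2 615.7]] centre 122.5851860745838 541.7207862988028 (148.2532196044922, 218.4532012939453) 10.449585914611816
tcp UL 4.174301101052721 524.8883278632342 0.09432844626979234 yaw 10.353216620085151 F [ 1.1 -0.6 -0.8]
carrots UL [[492.4 213.5]
 [592.9 206.2]
 [574.1 111.8]
 [-12.7  35.8]
 [ 35.9  23.4]
 [-20.2 -24.9]]
line UL [ 55.1 478.7  28.1 427.4] rel ang 62.26
line UL [ 60.2 554.2  55.  484.3] rel ang 85.79
line UL [ 36.5 521.1  45.1 579.2] rel ang 81.57
line UL [-77.5 601.6 -26.7 596.7] rel ang 84.51
line UL [ 28.1 443.7  35.6 518.6] rel ang 84.30
line UL [228.3 615.5 229.7 466.9] rel ang 0.53
line UL [217.5 484.1 217.3 598.5] rel ang 0.10
line UL [229.4 465.5 124.4 466. ] rel ang 89.73
line UL [ 13.3 587.6  -6.7 489. ] rel ang 78.54
line UL [219.8 476.8  58.  476.3] rel ang 0.20
line UL [ 58.9 482.4 215.2 482.9] rel ang 0.18
line UL [214.4 602.6  31.1 602.5] rel ang 0.03
line UL [ 19.1 613.9 228.6 614.1] rel ang 0.07
line UL [284.  618.8 283.9 435.5] rel ang 89.97
line UL [-91.5 550.3 -24.  544.3] rel ang 84.93
```

drive_tool --steps '[85, 0.6, -3, 0, 0, 85, 0.5, -3, 0, 0, 85, 0.6, -3, 0, 0, 85, 0.5, -3, 0, 0, 85, 0.6, -3, 0, 0]'

```text
clock: 7.12
position: [0.5198, 0.0759, 0.0943]
tool_rot: [-1.571, 0.0, 0.181]
force: [-0.9, 2.5, -0.1]
grip_width: 0.0849
```

drive_tool --steps '[85, 0.6, -3, 0, 0, 85, 0.5, -3, 0, 0, 85, 0.6, -3, 0, 0, 85, 0.5, -3, 0, 0, 85, 0.6, -3, 0, 0]'

```text
clock: 7.53
position: [0.5226, 0.0609, 0.0943]
tool_rot: [-1.571, -0.0, 0.181]
force: [-0.4, 1.6, 0.3]
grip_width: 0.0855
```

drive_tool --steps '[85, 0.6, -3, 0, 0, 85, 0.5, -3, 0, 0, 85, 0.6, -3, 0, 0, 85, 0.5, -3, 0, 0, 85, 0.6, -3, 0, 0]'

```text
clock: 7.95
position: [0.5254, 0.0459, 0.0943]
tool_rot: [-1.571, -0.0, 0.181]
force: [0.1, 2.0, -0.1]
grip_width: 0.0852
```

drive_tool --steps '[85, 0.6, -3, 0, 0, 85, 0.5, -3, 0, 0, 85, 0.6, -3, 0, 0, 85, 0.5, -3, 0, 0, 85, 0.6, -3, 0, 0]'

```text
clock: 8.37
position: [0.5281, 0.0309, 0.0943]
tool_rot: [-1.571, 0.0, 0.181]
force: [-0.8, 1.4, 0.7]
grip_width: 0.0848
```

```bash
python3 m.py t4
```

```text
corners UL [[ 74.9 467.4]
 [292.5 468.6]
 [291.7 617. ]
 [ 74.1 615.9]] centre 183.29481132332435 542.2297062846326 (148.43988037109375, 217.57650756835938) 10.652971267700195
tcp UL 65.21517504668371 525.1180978003551 0.094316973597137 yaw 10.3552964500268 F [0.6 0.1 0.1]
carrots UL [[431.6 213. ]
 [532.1 205.7]
 [512.9 111.3]
 [-12.3  35.7]
 [ 36.4  23.4]
 [-17.9 -24.9]]
line UL [-54.2 525.  -38.7 574. ] rel ang 72.41
line UL [-39.1 572.5 -11.2 618.9] rel ang 58.91
line UL [134.  453.7 151.5 575.2] rel ang 81.79
line UL [-26.  589.  -60.7 478.3] rel ang 72.60
line UL [120.3 586.3 102.7 481.6] rel ang 80.49
line UL [-15.5 507.4  15.6 604.5] rel ang 72.21
line UL [-57.3 470.3 -15.8 508.1] rel ang 42.32
line UL [ 64.8 614.8 279.3 613.2] rel ang 89.58
line UL [263.6 603.1 182.3 602.7] rel ang 0.28
line UL [152.5 482.8 275.7 483.2] rel ang 0.17
line UL [292.5 614.2 283.6 558.2] rel ang 80.95
line UL [278.3 487.6 278.2 599.7] rel ang 0.06
line UL [286.6 552.2 286.4 481.1] rel ang 89.79
line UL [280.3 477.  151.6 476.9] rel ang 0.05
line UL [160.1 602.7  91.1 602.8] rel ang 89.95
line UL [303.  575.3 303.2 443.5] rel ang 0.11
line UL [ 14.8 554.7  80.8 542.2] rel ang 79.20
```

View pics/t4.png

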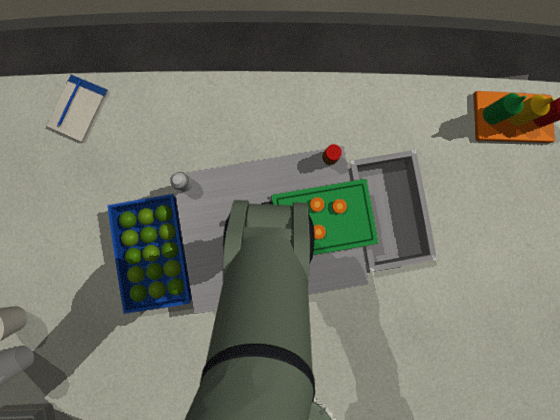

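Top view: the board is square and its front end, about (367,180)–(377,243), hangs over the pan. The carrots are in place and the bystanders have not moved. I push a bit more, then cross-check the overhang in the side view.

drive_tool --steps '[85, 0.6, -3, 0, 0, 85, 0.5, -3, 0, 0, 85, 0.6, -3, 0, 0, 85, 0.4, -2, 0, 0, 85, 0, 0, 0, 0]'

```text
clock: 8.83
position: [0.5303, 0.0195, 0.0943]
tool_rot: [-1.571, -0.0, 0.181]
force: [-0.6, 0.5, -0.1]
grip_width: 0.0846
```

```bash
python3 m.py t5 | egrep -v carr
python3 - <<'E'
from h import *
np.set_printoptions(precision=1,suppress=True)
a=np.radians(10.35); U=np.array([[np.sin(a),np.cos(a)],[-np.cos(a),np.sin(a)]])
f=grab_frame("side"); save(f,"s5")
g=cv2.cvtColor(f["frame"],cv2.COLOR_RGB2GRAY)
for l in cv2.createLineSegmentDetector().detect(g)[0][:,0]:
    q=[onplane(f,l.reshape(2,2),z)[:,:2]*1000@U for z in (.09,.1)]
    if np.hypot(*(q[0][1]-q[0][0]))>25 and 200<q[0][:,0].min() and q[0][:,0].max()<340 and abs(q[0][0,0]-q[0][1,0])<10: print(l,q[0].ravel(),q[1].ravel())
cv2.imwrite("pics/s5c.png",cv2.resize(f["frame"][120:280,200:420],None,fx=3.5,fy=3.5,interpolation=cv2.INTER_CUBIC)[...,::-1])
E
```

```text
corners UL [[ 86.5 467.4]
 [304.4 468.7]
 [303.5 617.1]
 [ 85.6 615.8]] centre 194.96779213589582 542.2584863864984 (148.40847778320312, 217.9219970703125) 10.69863510131836
tcp UL 75.85444521011696 525.1555495803465 0.09425551875566211 yaw 10.35511139677053 F [ 0.3 -0.5 -0.5]
 [520.3 205.8]
 [501.1 111.3]
 [-12.3  35.6]
 [ 36.4  23.3]
 [-15.  -25.1]]
line UL [ -4.3 594.2 -39.6 483.6] rel ang 72.29
line UL [154.2 455.8 168.8 555.3] rel ang 81.64
line UL [  5.8 509.6  35.1 603.6] rel ang 72.65
line UL [140.2 585.8 122.3 475.4] rel ang 80.79
line UL [-36.7 472.1   4.8 509.2] rel ang 41.80
line UL [ 79.6 615.1 301.  613. ] rel ang 89.45
line UL [169.5 483.2 287.4 483.2] rel ang 0.02
line UL [290.2 488.4 289.8 600.5] rel ang 0.19
line UL [281.  603.1 193.9 603. ] rel ang 0.03
line UL [292.  477.2 185.6 476.9] rel ang 0.13
line UL [314.7 498.7 312.  444.8] rel ang 87.18
line UL [ 34.6 554.4 100.6 541.8] rel ang 79.20
[365.8 172.9 346.8 170.2] [258.7 419.  258.9 459. ] [242.4 418.9 242.6 457.9]
[324.4 172.5 339.4 174.4] [237.5 503.  238.6 471.7] [221.7 500.9 222.8 470.4]
[345.6 154.6 325.5 151.6] [324.3 470.1 326.1 516.1] [306.6 468.7 308.3 513.7]
[235.6 141.4 246.9 141.3] [319.8 731.6 327.2 705.7] [302.1 724.3 309.4 699. ]
[337.  157.6 324.4 155.7] [305.9 486.8 307.  515.3] [288.5 485.1 289.7 513. ]
```

View pics/s5c.png

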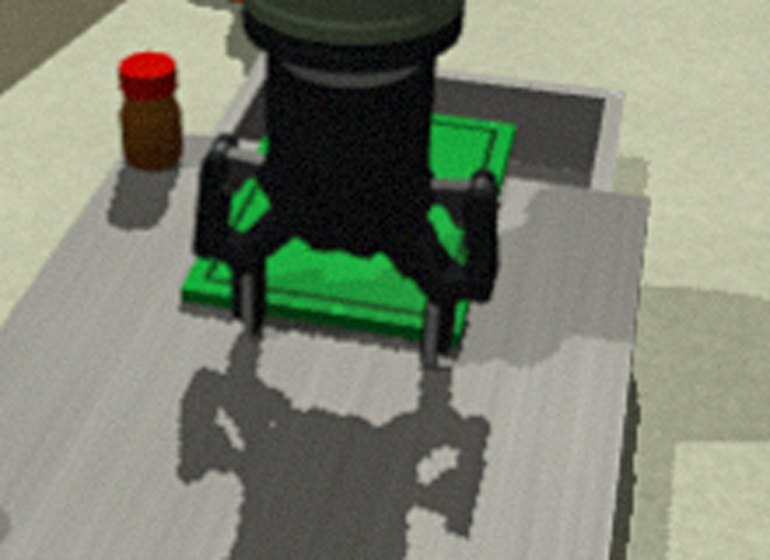

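drive_tool --steps '[85, 0.2, -1, 0, 0, 85, 0.2, -1, 0, 0, 85, 0.2, -1, 0, 0, 85, 0, 0, 0, 0, 85, 0, 0, 0, 0]'

```text
clock: 9.35
position: [0.5308, 0.0171, 0.0943]
tool_rot: [-1.571, 0.0, 0.181]
force: [-0.6, 0.1, -0.3]
grip_width: 0.085
```

drive_tool --steps '[85, -0.4, 2, 0, 0, 85, -0.9, 4.9, 0, 0, 85, -0.9, 4.9, 0, 0, 85, -1.8, 9.8, 0, 0, 85, -1.8, 9.8, 0, 0]'

```text
clock: 9.77
position: [0.5248, 0.0496, 0.0943]
tool_rot: [-1.571, 0.0, 0.181]
force: [0.1, -0.5, 0.3]
grip_width: 0.0845
```

drive_tool --steps '[85, 0, 0, 20, 0, 85, 0, 0, 30, 0, 85, 0, 0, 35, 0, 85, 0, 0, 35, 0, 85, 0, 0, 35, 0]'

```text
clock: 10.18
position: [0.5244, 0.0497, 0.2509]
tool_rot: [-1.571, 0.0, 0.182]
force: [0.5, 0.4, 0.4]
grip_width: 0.0849
```

drive_tool --steps '[85, -20, 25, 0, 0, 85, -20, 25, 0, 0, 85, -20, 25, 0, 0, 85, -20, 25, 0, 0, 85, -20, 25, 0, 0]'

```text
clock: 10.6
position: [0.4234, 0.1754, 0.2494]
tool_rot: [-1.57, -0.0, 0.182]
force: [1.2, 0.5, -0.1]
grip_width: 0.0851
```

drive_tool --steps '[85, -20, 25, 0, 3, 85, -20, 25, 0, 3, 85, -20, 25, 0, 3, 85, -20, 25, 0, 3, 85, -20, 25, 0, 3]'

```text
clock: 11.02
position: [0.3231, 0.3003, 0.2495]
tool_rot: [-1.57, -0.0, 0.447]
force: [0.1, -0.1, -0.4]
grip_width: 0.0846
```

drive_tool --steps '[85, -15, 25, 0, 3, 85, -15, 25, 0, 3, 85, -15, 25, 0, 3, 85, -15, 25, 0, 3, 85, -15, 25, 0, 3]'

```text
clock: 11.43
position: [0.248, 0.4252, 0.2494]
tool_rot: [-1.571, -0.0, 0.708]
force: [0.6, 0.6, 0.5]
grip_width: 0.0851
```

```bash
python3 m.py t6
python3 - <<'E'
from h import *
np.set_printoptions(precision=1,suppress=True)
a=np.radians(10.35); U=np.array([[np.sin(a),np.cos(a)],[-np.cos(a),np.sin(a)]])
f=grab_frame("side"); save(f,"s6")
g=cv2.cvtColor(f["frame"],cv2.COLOR_RGB2GRAY)
for l in cv2.createLineSegmentDetector().detect(g)[0][:,0]:
    q=[onplane(f,l.reshape(2,2),z)[:,:2]*1000@U for z in (.09,.1)]
    if np.hypot(*(q[0][1]-q[0][0]))>25 and -150<q[0][:,0].min() and q[0][:,0].max()<340 and abs(q[0][0,0]-q[0][1,0])<10: print(l,q[0].ravel(),q[1].ravel())
E
```

```text
corners UL [[ 88.1 468. ]
 [306.7 469. ]
 [306.  617.1]
 [ 87.4 616. ]] centre 197.07353588864902 542.5235173912895 (148.06057739257812, 218.6031036376953) 10.622544288635254
tcp UL -378.8011041739001 317.8571263022347 0.24933028092528975 yaw 41.11584853980456 F [-8.   3.7 -1.5]
carrots UL [[417.9 213. ]
 [518.  205.5]
 [500.7 110.8]
 [-11.9  35.9]
 [ 36.7  23. ]
 [-19.6 -25. ]]
line UL [ 78.4 469.1  80.5 581.5] rel ang 88.94
line UL [102.3 598.  102.5 484.5] rel ang 0.09
line UL [ 96.6 480.   96.2 605. ] rel ang 0.20
line UL [212.8 466.  101.  465.8] rel ang 0.10
line UL [100.9 613.8 303.9 613.9] rel ang 0.05
line UL [292.4 487.9 292.3 600.1] rel ang 0.04
line UL [104.3 482.8 290.2 483.4] rel ang 0.19
line UL [294.8 477.1 100.6 476.7] rel ang 0.11
line UL [286.6 603.2 208.4 603.2] rel ang 0.03
line UL [300.  584.7 300.3 511.2] rel ang 0.24
line UL [ 89.2 611.5  89.4 472.3] rel ang 0.12
[164.6 291.1 366.1 337.4] [-140.6  672.  -140.9  381.5] [-147.7  666.  -148.   382.2]
[329.8 220.5 252.  207.4] [ 83.6 466.3  83.7 611.8] [ 71.3 465.1  71.4 607.2]
[367.  173.3 345.3 170. ] [258.  416.5 259.  462. ] [241.8 416.4 242.7 460.9]
[254.2 201.7 330.7 214.2] [101.7 613.4 101.8 467.8] [ 89.  608.8  89.1 466.5]
[324.5 210.1 259.4 199.5] [110.7 480.7 110.8 606. ] [ 97.8 479.2  97.9 601.6]
[345.5 153.7 283.1 145.6] [328.2 470.7 328.3 616.5] [310.4 469.3 310.4 611.8]
[263.  197.7 323.1 207.3] [118.4 601.1 118.4 484.7] [105.3 596.8 105.3 483. ]
[336.9 156.8 286.9 150.3] [309.2 487.5 308.9 602.4] [291.8 485.8 291.4 598.1]
```

View pics/t6.png

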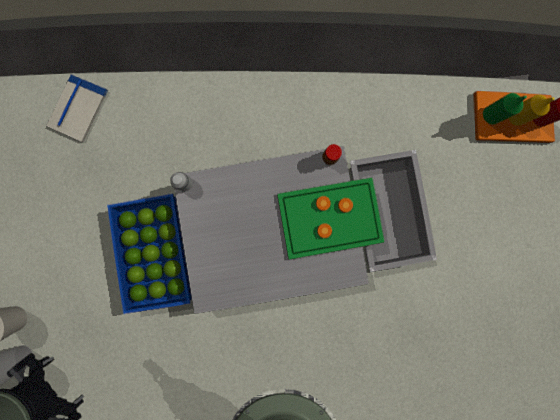

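Both views now agree on the overhang: 49.5 mm from the top and 50.4 mm from the side, within 0.3° of square. The top view shows all three carrots on the board and the pan, basket, jar and shaker where they were, with the hand at the lower left, away from everything. I check that the arm is at rest, then hand in.

Run:
```python
from h import *
f=grab_frame("top")
o=monitor.observe(); print(o["clock"],o["position"],o["force"],abs(o["qd"]).max())
a=cv2.imread("pics/top0.png").astype(int)[...,::-1]; d=cv2.blur(np.abs(a-f["frame"]).sum(2).astype(np.float32),(3,3))
for n,(r0,r1,c0,c1) in dict(pan=(150,272,385,440),jar=(140,170,318,350),shaker=(165,195,165,195),basket=(190,315,105,192)).items(): print(n,"px changed",(d[r0:r1,c0:c1]>90).sum())
if abs(o["qd"]).max()<0.02: print(workorder.job_done())
```

```text
11.5833 [0.24776022 0.42533655 0.24901574] [ 0.40746737 -0.11807239 -0.37231203] 0.03929664437186479
pan px changed 0
jar px changed 0
shaker px changed 0
basket px changed 0
```

drive_tool --steps '[85, 0, 0, 0, 0, 85, 0, 0, 0, 0, 85, 0, 0, 0, 0, 85, 0, 0, 0, 0, 85, 0, 0, 0, 0]'

```text
clock: 12.0
position: [0.2503, 0.4233, 0.2494]
tool_rot: [-1.571, -0.0, 0.704]
force: [0.4, 0.5, -0.7]
grip_width: 0.0851
```

```bash
python3 m.py t7 | head -8; python3 -c "
from h import *
o=monitor.observe(); print(o['clock'],abs(o['qd']).max()); print(workorder.job_done())"
```

```text
corners UL [[ 88.2 467.9]
 [306.4 468.4]
 [306.  617. ]
 [ 87.8 616.4]] centre 197.1033256882329 542.4333237357223 (148.50982666015625, 218.2029571533203) 10.491877555847168
tcp UL -371.516714743759 322.231665194276 0.24939981846161272 yaw 40.34946656551512 F [-0.2  0.2  0.8]
carrots UL [[418.  213.1]
 [518.7 205.6]
 [500.8 111. ]
12.05 0.002934997975625019
the job is handed in; nothing more can be done
None
```

The board now sticks out about 5 cm past the riser's edge over the pan, square to the edge, and the job is handed in at 12 s of the 43 s limit. I pushed it along the riser with the open fingertips on its far end, which also turned it about 10.6° to square, and then took the hand away.

- **Overhang:** 49.5 mm by the top camera and 50.4 mm by the side camera. They disagree by about 1 mm, which is within the calibration. Taking the top camera's board position with the side camera's edge would give 48.6 mm.
- **Squareness:** within about 0.3° of the edge.
- **Carrots:** all three rounds stayed on the board in their places.
- **Bystanders:** the top picture showed no pixel change at the pan, basket, jar or shaker.
- **Forces:** tool-force readings during the push stayed under about 3 N. One 8 N reading after the hand was clear came as the arm braked, and it was gone in the next readings.

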